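# Pack the stone cast and shut the transport case

## Task

Pack this case for delivery: lay the loose cream-coloured stone cast that stands on the bench just left of the case, teeth up, fully down into the foam cavity cut to its outline, and let go of it. Then swing the open lid, whose grip bar stands under the little shelf, over and lower it gently all the way shut - do not let it fall or slam - without knocking the shelf, and leave the other things where they are.

Things in the scene. Friction and masses are not known exactly. Their poses are not given: they have to be found in the camera images.
- cast_base (a point): centre of the loose cream stone cast's base, 9 mm above its underside. Base 18 mm high (only it is solid; teeth reach 33 mm). Outline in its own axes: flat back, 58 mm long, at x = +29; sides at y = +-33 where x = 0, narrowing to a flat nose, 28 mm long, at x = -29; faces lean in 2 to 3 mm to the top. Grip it across nose and back (58 mm, along x) or the sides. 0.12 kg. Starts upright on the bench, left of the case
- cavity (a point): where cast_base must come to lie, with the same axes (nose in the narrow end): middle of the empty cavity, 2.5 mm wider than the cast all round, 8 mm deep. Its floor is 9 mm below this point, the foam's top and the case's rims 1 mm below it, so the top 10 mm of the cast's base stand out. Foam block 90 mm along x, 84 mm along y. The left and right foam may have changed places
- hinge (a point): middle of the lid's hinge line on the aluminium case (180 x 100 mm, 38 mm high, fixed), 40 mm above the bench. Axes: x along the hinge line, to the right; y away from case and robot, to the side where the open lid leans; z up. The case lies from y = 0 to -100 mm and x = -90 to +90 mm
- lid (a joint): angle of the lid, rad: 0 shut (its stop), 1.57 upright, 2.40 leaning open away from the robot (its other stop, where it starts). The lid is an aluminium dish 34 mm deep, 100 mm from hinge line to front wall, 180 mm along it, about 0.35 kg. The hinge is nearly free: the lid falls to either side from upright
- bar (a point): middle of the lid's round steel grip bar, 10 mm thick, parallel to the hinge line, on two 8 mm thick arms 36 mm to either side; 40 mm free between bar and lid wall. It turns freely between finger pads. At lid angle a it lies at y = -145 cos a + 10 sin a, z = 145 sin a + 10 cos a mm from point hinge, in its axes: 131 mm above the bench when open, 50 mm when shut
- shelf_edge (a point): near end of the right-hand lower edge of a small white fixed shelf over the open lid's bar, 360 mm above the bench. The edge runs from here 140 mm along y of point hinge, 15 mm to the right of the bar's middle; the board (16 mm) reaches 165 mm to the left. The bar cannot be taken from straight above: there is room for a tool that leans to the right by 30 to 45 degrees (fingertips pointing down and left)
- shelf: the white shelf as a whole, with a leg at its back and left and a bottle and a jar fixed on its board; origin on the bench below the middle of the case
- pad: red and black articulating pad, 52 x 68 x 14 mm, already packed in the other foam; origin under its centre; leave it in place
- waxer: bystander: hand instrument with a brown handle, 17 x 115 x 17 mm, lying on the bench at the front left; leave it alone
- clip: bystander: black spring clip, 20 x 90 x 21 mm, lying behind the cast; leave it alone
- jar: bystander: jar with a black lid, 47 mm wide, 44 mm high, standing to the right of the case; leave it alone

How it is judged:
By the outcome, as a careful person would: the job done as asked, in the order asked, and still so for the second after the job is handed in, with the robot touching nothing.
It also fails if it takes over 56 s, if anything falls off the work surface, if the arm or the gripper's body presses on something with over 40 N, if the wrist force passes 120 N, or if a joint passes its speed limit or range.

## Robot

A 7-joint arm with a two-finger parallel gripper is mounted at the origin on a cart in front of the work surface, level with it; the furniture and walls round the work are solid. World frame = base frame: x ahead of the robot, y to its left, z up, the work surface at z = 0. Lengths are in m, angles in rad, forces in N, time in s.
With the tool pointing down it reaches from about 0.4 to 0.75 m from the base axis. Payload 19.5 kg.
Tool frame: the origin (TCP) lies on the centre line of the jaws, within the pads' length; the fingertips stand 8 mm ahead of it and the grasp point (between the pads) lies 11 mm behind it; z points along the fingers, y is the line along which they close (so a half turn about z gives the same grasp; the last joint's range is limited). The gripper opens to 85 mm and grips with 20 to 120 N. Pads are 22 mm wide; open, the fingers measure 114 mm over their backs; the gripper's body (76 mm by 85 mm) begins 54 mm behind the grasp point. The pads swing forward as they close: fully open they stand 13 mm farther back than shut.
Start: joints at [-1.347, 0.707, -0.028, 1.485, 0.022, 0.951, -0.075], TCP at [0.151, 0.555, 0.239] pointing down, gripper open.
Joint ranges: [-2.71, 2.71], [-0.32, 2.16], [-1.57, 1.52], [0, 2.45], [-1.46, 4.6], [0, 2.02], [-2.83, 2.83]. Speed limits (rad/s): [1.89, 1.89, 2.57, 2.57, 3.01, 3.01, 3.01].

## Interface

Orientations are given as a rotation vector (axis times angle).
In Python, from bench import telemetry, snapshot, manip gives the robot as it stands.
- The arm moves only by the tool arm_command, never from a script. Its argument "targets" is one flat list of numbers, 4 for each row, row after row: the shift along the world's x, y, z in mm, then the turn about the world's z in rad. A call has 1 to 12 rows; each row shifts and turns the commanded pose from where the row before left it; what a row does not reach is not made up. A row lasts 1/12 s, in which the tool goes at most 41.7 mm and 7.16 degrees, less where a joint would pass 70% of its speed; a pose out of reach is approached as far as the arm can. A call with a gripper value outside its range is refused whole. "hand" is the finger opening in mm, from 0 to 85.4, set as the call begins (left out, the last holds). The fingers move at their own pace and stop on an object; "squeeze" is the grip in N (left out, the last holds). Time passes only in rows, so rows that do not move let the fingers close. It gives the time, the measured TCP pose, the force, the opening and the grip force at its end, in the units of the state.
- telemetry.state(): the state, without advancing time (a new reading comes with each control period).
- snapshot(name): name is "side" or "top" or "wrist"; returns a dict with "img" (420x560x3 uint8, blue, green, red), "K" (3x3 intrinsics, pixels), "origin" and "orientation" of the camera in the world. Camera axes: x right, y down, z forward; pixel columns grow to the right and rows downward; lengths in m; the calibration is good to about 2 mm. A picture is of the moment at which its call begins. There is no depth.
- manip.job_done(): hands the job in; it is judged then, once.
The state is a dict: "t": time; "qpos": joint angles; "qvel": joint speeds; "tau": joint torques, N m; "ee_pos": TCP position; "tool_rot": TCP orientation; "ft_force": force on the tool from outside, world axes, zero at the start; "torque": the same for the moment, N m; "width": finger opening in m; "finger_force": force on a finger pad.
Only numpy, scipy, OpenCV 4.12 (cv2) and the standard library are available. Lean on these libraries where they do the work, as an engineer would, in place of code of your own. Each camera call takes 0.05 s, during which the arm holds its last target. There are 200 camera calls.

## Working session

There is one attempt and no reset: what is moved stays moved. The work goes in short steps, Python scripts to look and compute and a tool call to move; the robot and the scene stay as the last step left them, time stands still between calls to the robot, and variables do not carry over. Pictures are saved under pics/ and viewed, at most 10 in all, crops included, and the job is handed in when it is done.

Besides the shell and the picture viewer there is one more tool, called after "Call:" by a JSON object that holds its "fn" and its "kwargs", one argument or row to a line. arm_command: Moves the arm, as the interface text tells. Its arguments: {"type":"object","properties":{"targets":{"type":"array"},"hand":{"type":"number"},"squeeze":{"type":"number"}},"required":["targets"]}

```bash
mkdir -p pics; ls
python3 - <<'E'
from bench import telemetry, snapshot
import cv2,json
s=telemetry.state(); print(s)
for n in ["top","side"]:
    c=snapshot(n); cv2.imwrite(f"pics/{n}0.png",c["img"]); print(n,c["K"],c["origin"],c["orientation"])
E
```

```text
pics
{'t': 0.0, 'qpos': array([-1.34671371,  0.70710809, -0.02766577,  1.4850038 ,  0.02201112,
        0.95087666, -0.07550828]), 'qvel': array([ 3.82004555e-04,  5.40680477e-04,  4.23041654e-04,  1.55210086e-03,
        1.26358502e-04, -7.47624119e-05, -1.93544466e-04]), 'tau': array([-7.40544488e-05, -8.83228755e+01,  1.23567335e+00, -2.36152446e+01,
        1.70862844e-02,  6.78055847e-03, -4.23469729e-06]), 'ee_pos': array([0.15094592, 0.55457136, 0.23882296]), 'tool_rot': array([-4.16189721e-01, -3.11376821e+00,  1.70499826e-03]), 'ft_force': array([-0.08860319,  0.35704177,  0.32833841]), 'torque': array([ 0.0149656 ,  0.00071698, -0.01176581]), 'finger_force': 0.0, 'width': 0.08525953506177378}
top [[441.95689047   0.         273.72388285]
 [  0.         441.95689047 212.64822617]
 [  0.           0.           1.        ]] [0.25343209 0.20618903 1.37775378] [-2.18716025  2.02404949 -0.2026633 ]
side [[491.41364686   0.         282.32374262]
 [  0.         491.41364686 207.87222487]
 [  0.           0.           1.        ]] [0.35973619 1.17646646 0.69085198] [-0.17885768  2.59266067 -1.60908841]
```

View pics/top0.png

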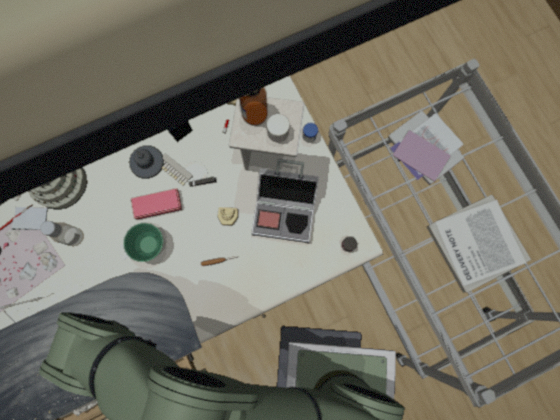

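View pics/side0.png

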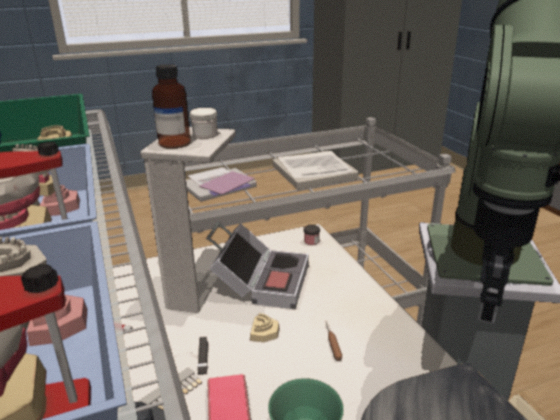

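The top view shows the cast at about (228,215), the case at (283,222) with the pad on the left and the cavity on the right, and the bar near (290,167) at the shelf's edge. Next I'll enlarge this area.

```bash
cat > h.py <<'E'
import numpy as np, cv2
from scipy.spatial.transform import Rotation as R
from bench import telemetry, snapshot
def ray(c,u,v,z):
    d=R.from_rotvec(c["orientation"]).as_matrix()@np.linalg.solve(c["K"],[u,v,1.]); o=np.array(c["origin"])
    return o+d*(z-o[2])/d[2]
def proj(c,P):
    p=R.from_rotvec(c["orientation"]).as_matrix().T@(np.array(P)-c["origin"]); q=c["K"]@p; return q[:2]/q[2]
E
python3 - <<'E'
from h import *
c=snapshot("top"); im=c["img"]
cr=im[140:260,205:365]; cv2.imwrite("pics/top1.png",cv2.resize(cr,None,fx=5,fy=5,interpolation=cv2.INTER_CUBIC))
for n,u,v,z in [("cast",228,215,.018),("casecorner",320,180,.04),("cav",297,223,.04),("a",280,20,0),("b",300,20,0)]: print(n,ray(c,u,v,z).round(3))
c=snapshot("side"); im=c["img"]
cr=im[215:345,185:345]; cv2.imwrite("pics/side1.png",cv2.resize(cr,None,fx=4.6,fy=4.6,interpolation=cv2.INTER_CUBIC))
E
```

```text
cast [0.517 0.379 0.018]
casecorner [0.647 0.099 0.04 ]
cav [0.504 0.162 0.04 ]
a [1.228 0.268 0.   ]
b [1.234 0.198 0.   ]
```

View pics/top1.png

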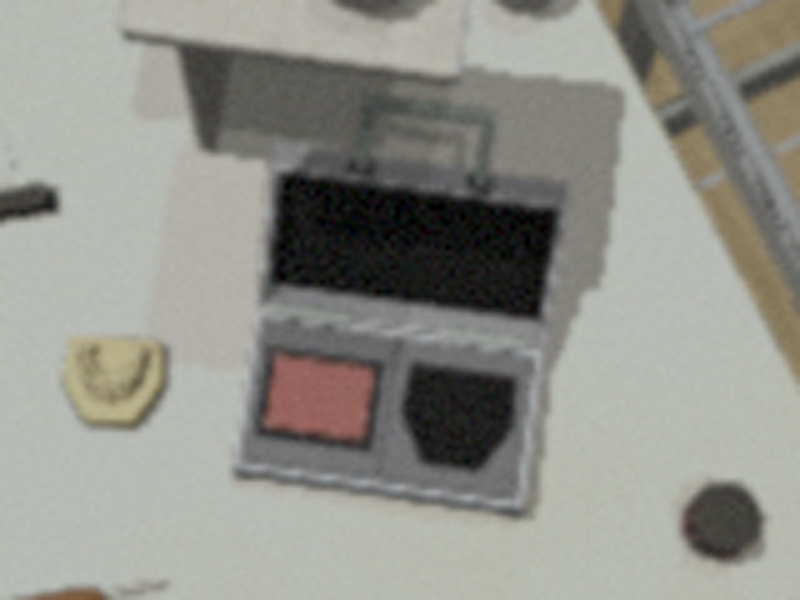

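```bash
cat >> h.py <<'E'
from scipy.optimize import least_squares
def fit(c,px,pts,p0):
    px=np.array(px,float)
    def f(p):
        P=np.array(pts,float); co,s=np.cos(p[2]),np.sin(p[2])
        return np.concatenate([proj(c,[p[0]+co*a-s*b,p[1]+s*a+co*b,z])-q for (a,b,z),q in zip(P,px)])
    r=least_squares(f,p0); return r.x,r.fun
E
python3 - <<'E'
from h import *
c=snapshot("top"); m=lambda L:[(205+U/5-.4,140+V/5-.4) for U,V in L]
p,r=fit(c,m([(68,340),(168,340),(95,425),(140,425)]),[(.0265,.0265,.018),(.0265,-.0265,.018),(-.0265,.0125,.018),(-.0265,-.0125,.018)],[.5,.38,0]); print("cast",p.round(4),r.round(1))
p,r=fit(c,m([(412,367),(515,378),(430,462),(478,470)]),[(.0315,.0315,.039),(.0315,-.0315,.039),(-.0315,.016,.039),(-.0315,-.016,.039)],[.5,.16,0]); print("cav",p.round(4),r.round(1))
# case: frame a=away(hinge y), b=left(-hinge x)
p,r=fit(c,m([(240,473),(530,512)]),[(-.1,.09,.038),(-.1,-.09,.038)],[.55,.2,0]); print("hinge",p.round(4),r.round(1))
h=p;co,s=np.cos(p[2]),np.sin(p[2])
for U,V,z,n in [(458,75,.36,"shelf"),(370,102,.131,"barL"),(492,112,.131,"barR"),(700,520,.03,"jar")]:
    q=ray(c,205+U/5-.4,140+V/5-.4,z); d=q[:2]-h[:2]; print(n,q.round(3),"hx,hy",-(-s*d[0]+co*d[1]).round(3),(co*d[0]+s*d[1]).round(3))
E
```

```text
cast [0.5137 0.3778 0.0877] [ 1.6  0.3 -1.6  0.1  0.5 -0.2 -0.6 -0.3]
cav [ 0.503   0.1634 -0.0365] [ 0.3 -0.7 -0.  -0.6 -0.5  0.9  0.3  0.4]
hinge [ 0.5539  0.1997 -0.0578] [-0.2 -0.   0.2  0. ]
shelf [0.612 0.185 0.36 ] hx,hy 0.011 0.059
barL [0.672 0.231 0.131] hx,hy -0.039 0.116
barR [0.671 0.159 0.131] hx,hy 0.034 0.119
jar [0.453 0.011 0.03 ] hx,hy 0.194 -0.09
```

View pics/side1.png

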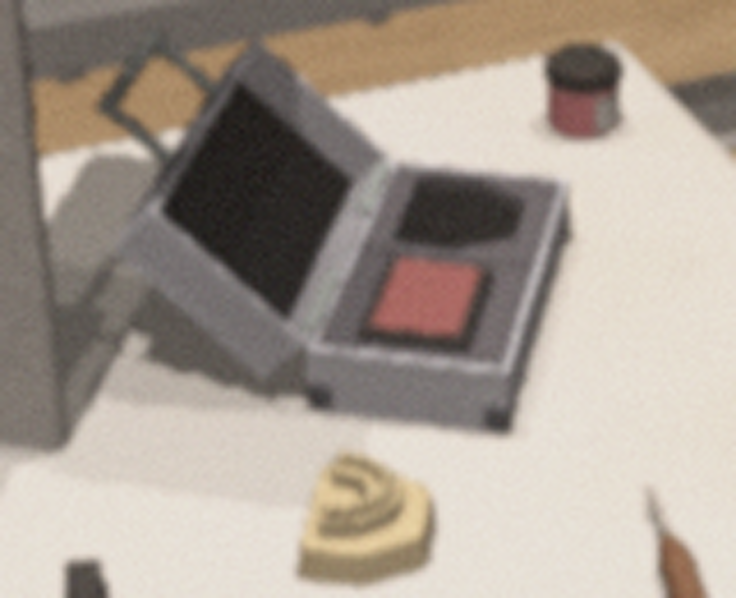

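Call:
{"fn": "arm_command", "kwargs": {
  "targets": [30,-15,-5,-0.1,30,-15,-5,-0.1,30,-15,-5,-0.1,30,-15,-5,-0.1,30,-15,-5,-0.1,30,-15,-5,-0.1,30,-15,-5,-0.1,30,-15,-5,-0.1,30,-15,-5,-0.1,31,-14,-5,-0.1,31,-14,-10,-0.1,31,-14,-10,-0.1],
  "hand": 85,
  "squeeze": 30
}}

```text
t: 1.25
ee_pos: [0.5155, 0.377, 0.1691]
tool_rot: [-2.107, -2.33, -0.001]
ft_force: [-0.7, 0.8, -0.3]
width: 0.0848
finger_force: 0.0
```

Call:
{"fn": "arm_command", "kwargs": {
  "targets": [0,0,0,0,0,0,0,0]
}}

```text
t: 1.42
ee_pos: [0.515, 0.3764, 0.1683]
tool_rot: [2.105, 2.332, -0.002]
ft_force: [-0.8, 0.8, 0.0]
width: 0.0849
finger_force: 0.0
```

Run:
```python
from h import *
s=telemetry.state(); print(s["t"],s["ee_pos"],R.from_rotvec(s["tool_rot"]).as_matrix().round(3),s["qpos"].round(2))
c=snapshot("wrist"); cv2.imwrite("pics/w1.png",c["img"]); print(c)if 0 else print(c["origin"],proj(c,s["ee_pos"]))
np.save("w1.npy",c,allow_pickle=True)
```

```text
1.4167 [0.51504608 0.37636814 0.1682715 ] [[-0.102  0.995 -0.001]
 [ 0.995  0.102 -0.001]
 [-0.001 -0.001 -1.   ]] [-0.79  0.9   0.25  1.32 -0.24  0.95 -0.39]
[0.507873   0.44232624 0.30120914] [285.56380315 281.65272301]
```

View pics/w1.png

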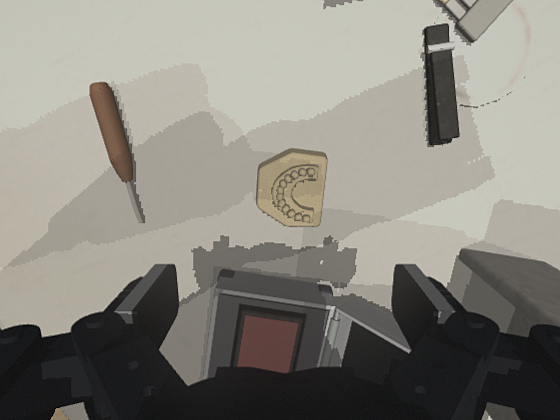

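Run:
```python
import cv2
im=cv2.imread("pics/w1.png")[135:240,240:345]; cv2.imwrite("pics/w1c.png",cv2.resize(im,None,fx=5.5,fy=5.5,interpolation=cv2.INTER_CUBIC))
```

```text
(no output)
```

View pics/w1c.png

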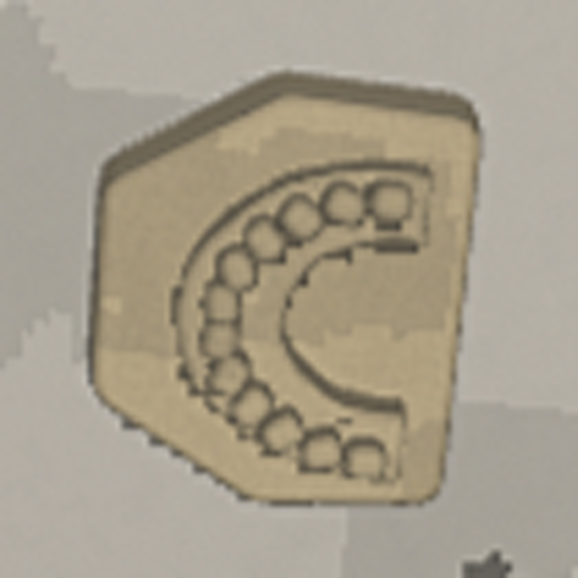

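Run:
```python
from h import *
c=np.load("w1.npy",allow_pickle=True).item(); m=lambda L:[(240+U/5.5-.4,135+V/5.5-.4) for U,V in L]
a=.0265
p,r=fit(c,m([(476,122),(440,500),(104,187),(95,395),(285,97),(255,500)]),[(a,a,.018),(a,-a,.018),(-a,.013,.018),(-a,-.013,.018),(0,.0305,.018),(0,-.0305,.018)],[.5,.38,0]); print("cast",p.round(4),r.round(1))
```

```text
cast [0.5181 0.3826 0.0366] [-0.4  2.2 -0.  -2.2 -1.   3.  -0.8 -3.1  1.  -0.6  1.2  0.4]
```

Call:
{"fn": "arm_command", "kwargs": {
  "targets": [3,6,-10,-0.065,0,0,-30,0,0,0,-30,0,0,0,-30,0,0,0,-25,0,0,0,-15,0,0,0,-10,0,0,0,0,0]
}}

```text
t: 2.13
ee_pos: [0.5157, 0.3842, 0.0179]
tool_rot: [-2.174, -2.266, 0.003]
ft_force: [-0.9, 0.4, -0.9]
width: 0.085
finger_force: 0.0
```

Call:
{"fn": "arm_command", "kwargs": {
  "targets": [0,0,0,0,0,0,0,0,0,0,0,0,0,0,0,0,0,0,0,0,0,0,0,0,0,0,0,0],
  "hand": 45,
  "squeeze": 30
}}

```text
t: 2.72
ee_pos: [0.5174, 0.3843, 0.0209]
tool_rot: [-2.176, -2.266, -0.003]
ft_force: [-3.1, -1.0, 11.7]
width: 0.0511
finger_force: 29.6
```

Run:
```python
from h import *
print(telemetry.state()["ft_force"])
c=snapshot("wrist"); im=c["img"][200:420,100:460]; a=cv2.resize(im,None,fx=2,fy=2)
s=snapshot("side"); u,v=proj(s,[.518,.383,.02]).astype(int); b=cv2.resize(s["img"][v-45:v+45,u-55:u+55],None,fx=4.8,fy=4.8)[:, :]
cv2.imwrite("pics/w2.png",a); cv2.imwrite("pics/s2.png",b)
```

```text
[-3.06258272 -0.98407675 11.73210933]
```

View pics/s2.png

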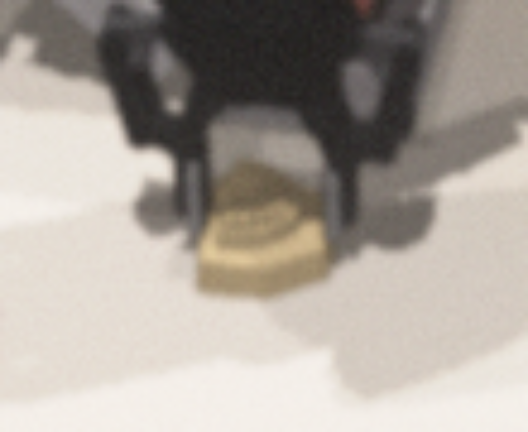

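Call:
{"fn": "arm_command", "kwargs": {
  "targets": [0,0,0,0,0,0,0,0,0,0,-2,0,0,0,-2,0,0,0,0,0],
  "hand": 72
}}

```text
t: 3.23
ee_pos: [0.5168, 0.3837, 0.0148]
tool_rot: [-2.176, -2.265, 0.001]
ft_force: [0.1, -0.6, -0.3]
width: 0.0724
finger_force: 0.0
```

Call:
{"fn": "arm_command", "kwargs": {
  "targets": [0,0,0,0,0,0,0,0,0,0,0,0,0,0,0,0,0,0,0,0,0,0,0,0],
  "hand": 45,
  "squeeze": 25
}}

```text
t: 3.73
ee_pos: [0.5171, 0.3838, 0.0155]
tool_rot: [-2.177, -2.265, -0.0]
ft_force: [-0.5, -1.9, 5.3]
width: 0.0532
finger_force: 26.3
```

Call:
{"fn": "arm_command", "kwargs": {
  "targets": [0,0,10,0,0,0,20,0,0,0,30,0,-1,-20,30,-0.01,-2,-30,30,-0.015,-2,-35,20,-0.015,-2,-35,10,-0.015,-2,-35,0,-0.01,-2,-30,0,-0.01,-2,-25,0,-0.01,-1,-11,0,0,0,0,0,0]
}}

```text
t: 4.73
ee_pos: [0.5033, 0.1608, 0.1655]
tool_rot: [2.274, 2.167, -0.0]
ft_force: [0.3, -0.4, -1.0]
width: 0.0529
finger_force: 26.8
```

Call:
{"fn": "arm_command", "kwargs": {
  "targets": [0,0,0,0,0,0,0,0]
}}

```text
t: 4.9
ee_pos: [0.5031, 0.1646, 0.1648]
tool_rot: [-2.269, -2.172, -0.001]
ft_force: [-0.2, 0.7, -1.7]
width: 0.0534
finger_force: 26.8
```

Run:
```python
from h import *
s=telemetry.state(); print(s["t"],s["ee_pos"],R.from_rotvec(s["tool_rot"]).as_matrix()[:2,1].round(3),s["width"])
c=snapshot("wrist"); np.save("w3.npy",c,allow_pickle=True)
cv2.imwrite("pics/w3.png",cv2.resize(c["img"][100:400,120:520],None,fx=2,fy=2,interpolation=cv2.INTER_CUBIC))
```

```text
4.9 [0.5031021  0.16460807 0.16484118] [ 0.999 -0.044] 0.05340476139871469
```

View pics/w3.png

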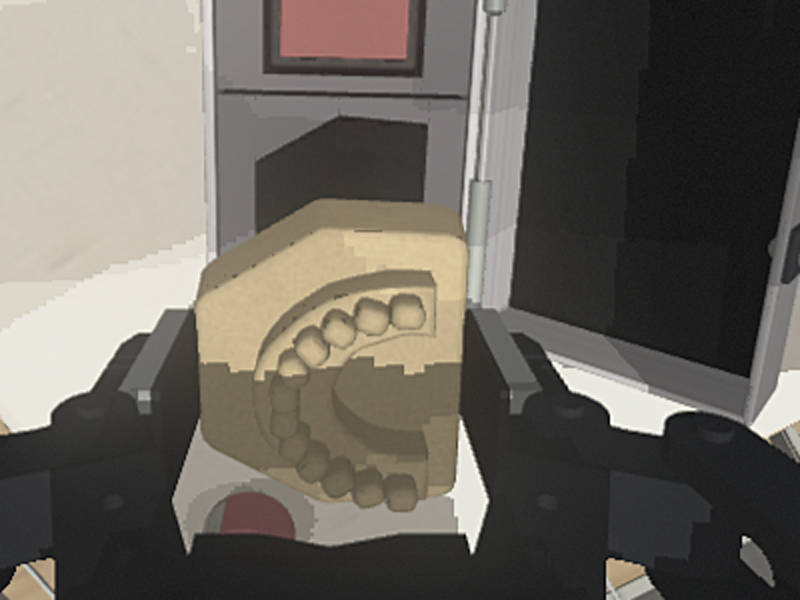

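Run:
```python
from h import *
c=np.load("w3.npy",allow_pickle=True).item(); m=lambda L:[(120+U/2-.25,100+V/2-.25) for U,V in L]
b=.0315
p,r=fit(c,m([(428,125),(340,116),(256,160)]),[(b,b,.039),(0,.0355,.039),(-b,.0165,.039)],[.5,.16,0]); print("cav",p.round(4),r.round(1))
a=.0265
p,r=fit(c,m([(466,238),(315,230),(200,300),(457,490),(320,498),(203,440)]),[(a,a,.1673),(0,.0305,.1673),(-a,.013,.1673),(a,-a,.1673),(0,-.0305,.1673),(-a,-.013,.1673)],[.5,.16,0]); print("cast",p.round(4),r.round(1))
for L in [[(218,92),(468,97)]]:
    q=[ray(c,*x,.039) for x in m(L)]; print(np.round(q,4), np.arctan2(*(q[1]-q[0])[[1,0]]))
```

```text
cav [ 0.5061  0.165  -0.071 ] [ 0.4  0.6  0.8 -1.7 -1.2  1.2]
cast [ 0.5021  0.1643 -0.0329] [-0.5  2.2  5.  -3.3 -5.1  5.8 -0.9 -2.3  4.2  2.6 -2.7 -4.8]
[[0.465  0.2096 0.039 ]
 [0.5538 0.204  0.039 ]] -0.06298769707622924
```

Call:
{"fn": "arm_command", "kwargs": {
  "targets": [2,0,-10,-0.018,2,0,-25,0,0,0,-30,0,0,0,-25,0,0,0,-12,0,0,0,-5,0,0,0,0,0,0,0,0,0]
}}

```text
t: 5.62
ee_pos: [0.5072, 0.1636, 0.0579]
tool_rot: [2.29, 2.15, 0.0]
ft_force: [-0.6, 0.6, -1.4]
width: 0.0525
finger_force: 26.8
```

Run:
```python
from h import *
s=telemetry.state(); print(s["t"],s["ee_pos"],R.from_rotvec(s["tool_rot"]).as_matrix()[:2,1].round(3),s["ft_force"])
c=snapshot("wrist"); np.save("w4.npy",c,allow_pickle=True)
cv2.imwrite("pics/w4.png",cv2.resize(c["img"][100:400,120:520],None,fx=2,fy=2,interpolation=cv2.INTER_CUBIC))
```

```text
5.6167 [0.50723853 0.16363323 0.05793867] [ 0.998 -0.063] [-0.62913421  0.5729053  -1.43680207]
```

View pics/w4.png

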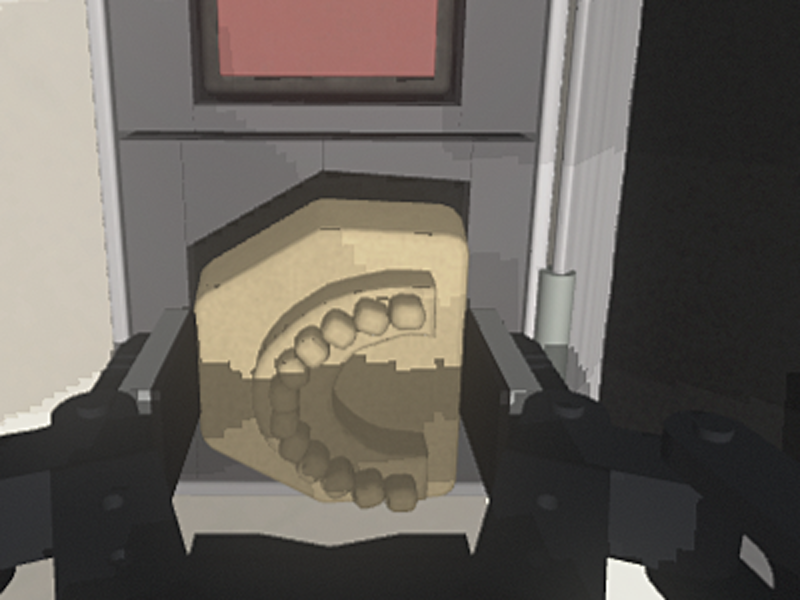

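Run:
```python
from h import *
c=np.load("w4.npy",allow_pickle=True).item(); m=lambda L:[(120+U/2-.25,100+V/2-.25) for U,V in L]
b=.0315
p,r=fit(c,m([(469,182),(324,171),(189,244)]),[(b,b,.039),(0,.0355,.039),(-b,.0165,.039)],[.5,.16,0]); print("cav",p.round(4),r.round(1))
a=.029
for z in(.0424,.046):
  p,r=fit(c,m([(462,208),(318,198),(199,268)]),[(a,a,z),(0,.033,z),(-a,.014,z)],[.5,.16,0]); print("cast",p.round(4),r.round(1))
for L in [[(122,134),(535,134)]]:
    q=[ray(c,*x,.039) for x in m(L)]; print(np.round(q,4), np.arctan2(*(q[1]-q[0])[[1,0]]))
```

```text
cav [ 0.5061  0.1654 -0.0669] [ 1.6  0.9  1.1 -3.  -2.7  2.5]
cast [ 0.5057  0.1631 -0.0679] [-0.3  0.7  3.7 -3.8 -3.4  3.4]
cast [ 0.5058  0.1641 -0.0673] [ 1.3  0.6  3.6 -4.1 -5.1  4.1]
[[0.4657 0.2102 0.039 ]
 [0.553  0.2047 0.039 ]] -0.06265597606620157
```

Call:
{"fn": "arm_command", "kwargs": {
  "targets": [0,2,0,0,0,0,-2,0,0,0,-2,0,0,0,-2,0,0,0,-2,0,0,0,0,0]
}}

```text
t: 6.17
ee_pos: [0.5069, 0.1653, 0.0493]
tool_rot: [-2.29, -2.15, 0.001]
ft_force: [-0.1, -0.6, -1.1]
width: 0.0527
finger_force: 26.8
```

Call:
{"fn": "arm_command", "kwargs": {
  "targets": [0,0,-1.5,0,0,0,-1.5,0,0,0,-1,0,0,0,0,0,0,0,0,0]
}}

```text
t: 6.58
ee_pos: [0.5071, 0.1653, 0.0457]
tool_rot: [-2.29, -2.15, 0.0]
ft_force: [-0.1, -0.9, -0.4]
width: 0.0533
finger_force: 26.8
```

Call:
{"fn": "arm_command", "kwargs": {
  "targets": [0,0,-1,0,0,0,-1,0,0,0,0,0,0,0,0,0]
}}

```text
t: 6.92
ee_pos: [0.5072, 0.1654, 0.0449]
tool_rot: [-2.29, -2.15, -0.001]
ft_force: [-7.4, -1.5, 30.3]
width: 0.0529
finger_force: 33.3
```

Call:
{"fn": "arm_command", "kwargs": {
  "targets": [0,0,1,0,0,0,0,0,0,0,0,0,0,0,0,0],
  "hand": 68
}}

```text
t: 7.25
ee_pos: [0.5071, 0.1654, 0.0446]
tool_rot: [-2.29, -2.15, 0.0]
ft_force: [0.3, -0.7, 0.0]
width: 0.0681
finger_force: 0.0
```

Call:
{"fn": "arm_command", "kwargs": {
  "targets": [0,0,5,0,0,0,15,0,0,0,30,0,0,0,30,0,0,0,30,0,0,0,0,0]
}}

```text
t: 7.75
ee_pos: [0.5087, 0.1657, 0.1597]
tool_rot: [2.289, 2.148, 0.009]
ft_force: [0.8, 0.3, 0.9]
width: 0.068
finger_force: 0.0
```

Run:
```python
from h import *
s=telemetry.state(); print(s["t"],s["ee_pos"],s["qpos"].round(2))
c=snapshot("wrist"); d=snapshot("side"); np.save("w5.npy",c,allow_pickle=True)
a=cv2.resize(c["img"][100:320,180:480],None,fx=2,fy=2,interpolation=cv2.INTER_CUBIC)
e=cv2.resize(d["img"][0:330,120:560],(590,442))
e=cv2.resize(d["img"][60:330,130:330],(326,440),interpolation=cv2.INTER_CUBIC)
a=cv2.resize(a,(470,345)); o=np.zeros((440,800,3),np.uint8); o[:345,:470]=a; o[:,470:796]=e; cv2.imwrite("pics/w5.png",o)
```

```text
7.75 [0.50865859 0.16567985 0.15966257] [-0.49  0.77  0.22  1.74 -0.26  0.65 -0.19]
```

View pics/w5.png

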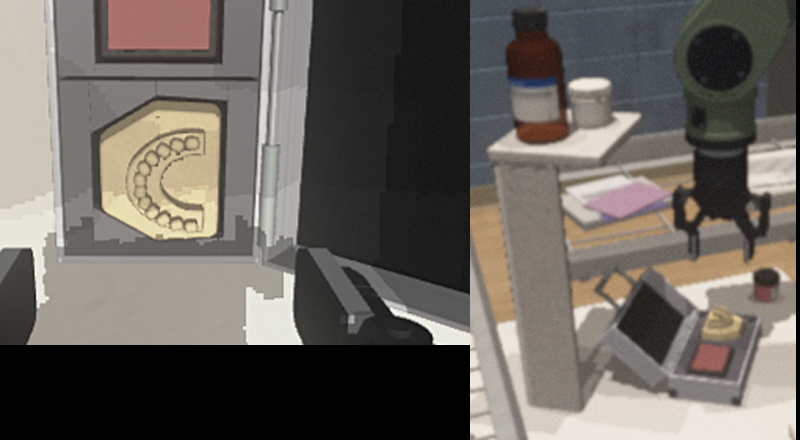

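Run:
```python
from h import *
# w1: tool pose at that time
T=np.array([.51505,.37637,.16827]); M=np.array([[-.102,.995,0],[.995,.102,0],[0,0,-1.]])
c=np.load("w1.npy",allow_pickle=True).item()
for zt in (.010,.005,0,-.005,-.010):
    print(zt,[proj(c,T+M@np.array([sx*.011,sy*.0425,zt])).round(0).tolist() for sy in(-1,1) for sx in(1,-1)])
```

```text
0.01 [[185.0, 247.0], [189.0, 294.0], [386.0, 247.0], [382.0, 294.0]]
0.005 [[182.0, 252.0], [186.0, 300.0], [389.0, 252.0], [385.0, 300.0]]
0 [[178.0, 256.0], [183.0, 306.0], [393.0, 256.0], [388.0, 306.0]]
-0.005 [[175.0, 261.0], [179.0, 312.0], [396.0, 261.0], [392.0, 313.0]]
-0.01 [[171.0, 267.0], [175.0, 319.0], [401.0, 267.0], [396.0, 320.0]]
```

The cast is seated evenly in the cavity, with its base about 10 mm proud. That was my last permitted picture view, so from here I'll use the calibration and the force readings. The tool can't tilt, so I'll lift the lid from its right end, clear of the shelf.

Call:
{"fn": "arm_command", "kwargs": {
  "targets": [0,-30,0,0,0,-22,0,0,30,0,0,0,30,0,0,0,30,0,0,0,21,0,0,0,0,0,-20,0,0,0,-20,0,0,0,0,0,0,0,0,0],
  "hand": 85
}}

```text
t: 8.68
ee_pos: [0.6174, 0.1132, 0.1137]
tool_rot: [-2.289, -2.149, 0.004]
ft_force: [0.6, 0.2, 1.3]
width: 0.0847
finger_force: 0.0
```

Run:
```python
from h import *
s=telemetry.state(); print(s["t"],s["ee_pos"],s["ft_force"],s["qpos"].round(2),R.from_rotvec(s["tool_rot"]).as_matrix().round(3))
```

```text
8.6833 [0.61738023 0.11320858 0.11373368] [0.60185754 0.17173625 1.30552061] [-0.33  0.96  0.21  1.41 -0.24  0.8  -0.1 ] [[ 0.063  0.998 -0.003]
 [ 0.998 -0.063 -0.001]
 [-0.001 -0.003 -1.   ]]
```

Call:
{"fn": "arm_command", "kwargs": {
  "targets": [2,0,-10,0,0,0,-10,0,0,0,-10,0,0,0,-10,0,0,0,-8,0,0,0,0,0,0,0,0,0]
}}

```text
t: 9.27
ee_pos: [0.6199, 0.1133, 0.0664]
tool_rot: [-2.29, -2.15, 0.001]
ft_force: [-0.3, -0.8, 0.2]
width: 0.085
finger_force: 0.0
```

Call:
{"fn": "arm_command", "kwargs": {
  "targets": [-4,0,0,0,-4,1,0,0,-4,0,0,0,-2,0,2,0,-2,0,2,0,-2,0,3,0,-2,0,3,0,0,0,0,0]
}}

```text
t: 9.93
ee_pos: [0.6011, 0.1147, 0.0781]
tool_rot: [2.289, 2.149, 0.005]
ft_force: [5.5, 1.9, 2.3]
width: 0.0851
finger_force: 3.1
```

Run:
```python
from h import *
s=telemetry.state(); print(s["t"],s["ee_pos"],s["ft_force"])
c=snapshot("top"); cv2.imwrite("pics/t6.png",c["img"]); a=cv2.imread("pics/top0.png")
d=cv2.absdiff(a,c["img"]).sum(2)[150:240,240:330]; print((d>120).sum())
```

```text
9.9333 [0.60110526 0.11474018 0.07811947] [5.53522416 1.89043536 2.25121701]
2203
```

Call:
{"fn": "arm_command", "kwargs": {
  "targets": [-4,0,4,0,-4,0,4,0,-4,1,4,0,-5,0,4,0,-4,0,3,0,-4,1,3,0,-4,0,3,0,-5,0,3,0,0,0,0,0]
}}

```text
t: 10.73
ee_pos: [0.5655, 0.1165, 0.1055]
tool_rot: [-2.29, -2.15, -0.001]
ft_force: [1.9, -0.2, 1.6]
width: 0.0855
finger_force: 0.9
```

Call:
{"fn": "arm_command", "kwargs": {
  "targets": [-4,0,2,0,-4,0,2,0,-4,1,2,0,-4,0,2,0,-4,0,2,0,0,0,0,0]
}}

```text
t: 11.23
ee_pos: [0.5452, 0.1175, 0.115]
tool_rot: [-2.29, -2.15, 0.001]
ft_force: [0.6, 0.0, -0.3]
width: 0.0849
finger_force: 0.2
```

Call:
{"fn": "arm_command", "kwargs": {
  "targets": [3,0,0,0,3,0,0,0,0,0,0,0],
  "hand": 72,
  "squeeze": 20
}}

```text
t: 11.48
ee_pos: [0.5528, 0.1173, 0.1145]
tool_rot: [2.29, 2.15, 0.0]
ft_force: [1.8, 0.0, 0.1]
width: 0.0719
finger_force: 0.7
```

Call:
{"fn": "arm_command", "kwargs": {
  "targets": [3,0,0,0,3,0,0,0,0,0,0,0,0,0,0,0],
  "hand": 58
}}

```text
t: 11.82
ee_pos: [0.5583, 0.1173, 0.1146]
tool_rot: [2.29, 2.15, 0.0]
ft_force: [1.6, 0.1, 0.2]
width: 0.0583
finger_force: 0.8
```

Run:
```python
from h import *
s=telemetry.state(); print(s["t"],s["ee_pos"],s["ft_force"])
h=np.array([.559,.2037]);ey=np.array([.998,-.063]);ex=np.array([-.063,-.998])
def W(hx,r,o,a): 
    q=h+ex*hx+ey*(-r*np.cos(a)+o*np.sin(a)); return [*q,.04+r*np.sin(a)+o*np.cos(a)]
for n in("top","side"):
    c=snapshot(n); g=cv2.GaussianBlur(c["img"].astype(np.float32).mean(2),(3,3),0); bg=cv2.imread(f"pics/{n}0.png").astype(np.float32).mean(2)
    for a in np.arange(1.0,2.0,.06):
        v=[]
        for x in np.linspace(-.03,.03,13):
            u=proj(c,W(x,.145,.010,a)); i,j=int(round(u[1])),int(round(u[0])); v.append(abs(g[i,j]-bg[i,j]))
        w=[]
        for x in np.linspace(-.085,.03,25):
          for r in(.098,): 
            u=proj(c,W(x,r,.03,a)); i,j=int(round(u[1])),int(round(u[0])); w.append(g[i,j])
        print(n,round(a,2),round(np.mean(v)),round(np.mean(w)))
    cv2.imwrite(f"pics/{n}7.png",c["img"])
```

```text
11.8167 [0.55826178 0.11729753 0.11462096] [1.55300543 0.11688522 0.24748252]
top 1.0 33 115
top 1.06 30 102
top 1.12 21 97
top 1.18 14 94
top 1.24 37 125
top 1.3 50 134
top 1.36 25 125
top 1.42 107 140
top 1.48 75 155
top 1.54 106 165
top 1.6 136 149
top 1.66 96 135
top 1.72 88 135
top 1.78 89 134
top 1.84 35 133
top 1.9 18 134
top 1.96 8 133
side 1.0 9 112
side 1.06 3 104
side 1.12 49 89
side 1.18 49 72
side 1.24 11 82
side 1.3 7 145
side 1.36 11 132
side 1.42 22 140
side 1.48 9 148
side 1.54 24 171
side 1.6 34 185
side 1.66 31 182
side 1.72 15 178
side 1.78 6 173
side 1.84 5 171
side 1.9 4 171
side 1.96 5 171
```

Call:
{"fn": "arm_command", "kwargs": {
  "targets": [-3,0,3,0,-3,0,3,0,-4,1,3,0,-4,0,3,0,-3,0,3,0,-3,0,1,0,-2,0,0,0,0,0,0,0]
}}

```text
t: 12.58
ee_pos: [0.5356, 0.1184, 0.1308]
tool_rot: [-2.29, -2.15, 0.0]
ft_force: [0.1, -0.4, -0.8]
width: 0.0582
finger_force: 0.0
```

```bash
cat >> h.py <<'E'
h0=np.array([.559,.2037]);ey=np.array([.998,-.063]);ex=np.array([-.063,-.998])
def W(hx,r,o,a):
    q=h0+ex*hx+ey*(-r*np.cos(a)+o*np.sin(a)); return [*q,.04+r*np.sin(a)+o*np.cos(a)]
def lid(lo,hi,st=.04):
    c=snapshot("top"); g=c["img"].astype(np.float32).mean(2); bg=cv2.imread("pics/top0.png").astype(np.float32).mean(2)
    for a in np.arange(lo,hi,st):
        v=[cv2.getRectSubPix(np.abs(g-bg),(1,1),tuple(map(float,proj(c,W(x,.145,.01,a)))))[0,0] for x in np.linspace(-.03,.03,13)]
        print(round(a,2),round(float(np.mean(v))),end="; ")
    print()
def where():
    s=telemetry.state(); d=s["ee_pos"][:2]-h0; print("t",s["t"],"hx",(d@ex).round(4),"hy",(d@ey).round(4),"z",s["ee_pos"][2].round(4),"F",s["ft_force"].round(1),"w",s["width"].round(4),s["finger_force"])
E
python3 -c "
from h import *
where(); lid(.9,1.8)"
```

```text
Traceback (most recent call last):
  File "h.py", line 26, in where
    s=telemetry.state(); d=s["ee_pos"][:2]-h0; print("t",s["t"],"hx",(d@ex).round(4),"hy",(d@ey).round(4),"z",s["ee_pos"][2].round(4),"F",s["ft_force"].round(1),"w",s["width"].round(4),s["finger_force"])
                                                                                                                                                                     ^^^^^^^^^^^^^^^^
AttributeError: 'float' object has no attribute 'round'
```

```bash
sed -i 's/s\["width"\].round(4)/round(s["width"],4)/' h.py; python3 -c "
from h import *
where(); lid(.9,1.8)"
```

```text
t 12.5833 hx 0.0866 hy -0.0179 z 0.1308 F [ 0.1 -0.4 -0.8] w 0.0582 0.007606547605973901
0.9 31; 0.94 30; 0.98 31; 1.02 31; 1.06 30; 1.1 30; 1.14 36; 1.18 51; 1.22 53; 1.26 27; 1.3 12; 1.34 32; 1.38 117; 1.42 149; 1.46 126; 1.5 129; 1.54 82; 1.58 82; 1.62 87; 1.66 87; 1.7 89; 1.74 89; 1.78 88;
```

Call:
{"fn": "arm_command", "kwargs": {
  "targets": [0,4,0,0,1,8,0,0,0,9,0,0,1,9,0,0,0,9,0,0,1,9,0,0,0,9,0,0,1,7,0,0,0,4,0,0,0,0,0,0]
}}

```text
t: 13.47
ee_pos: [0.54, 0.1874, 0.1306]
tool_rot: [-2.289, -2.151, -0.0]
ft_force: [-0.5, 0.0, 0.5]
width: 0.0581
finger_force: 0.1
```

```bash
python3 -c "
from h import *
where(); lid(.9,1.8)"
```

```text
t 13.4667 hx 0.0175 hy -0.0179 z 0.1306 F [-0.5  0.   0.5] w 0.0581 0.07864851100134795
0.9 34; 0.94 37; 0.98 40; 1.02 38; 1.06 33; 1.1 29; 1.14 10; 1.18 16; 1.22 25; 1.26 52; 1.3 43; 1.34 38; 1.38 39; 1.42 68; 1.46 65; 1.5 64; 1.54 60; 1.58 59; 1.62 61; 1.66 61; 1.7 62; 1.74 61; 1.78 62;
```

Call:
{"fn": "arm_command", "kwargs": {
  "targets": [0,0,6,0,0,0,6,0,0,0,6,0,0,0,6,0,0,0,6,0,0,0,6,0,0,0,0,0]
}}

```text
t: 14.1
ee_pos: [0.5405, 0.1864, 0.168]
tool_rot: [2.29, 2.15, 0.002]
ft_force: [0.1, -0.6, -0.1]
width: 0.0578
finger_force: 0.0
```

Call:
{"fn": "arm_command", "kwargs": {
  "targets": [0,0,0,0,0,0,0,0],
  "hand": 36
}}

```text
t: 14.27
ee_pos: [0.5401, 0.1864, 0.1666]
tool_rot: [-2.29, -2.15, 0.0]
ft_force: [0.2, 0.2, -0.3]
width: 0.0366
finger_force: 0.2
```

Call:
{"fn": "arm_command", "kwargs": {
  "targets": [0,0,0,0,0,0,0,0,0,0,0,0,0,0,0,0],
  "hand": 5,
  "squeeze": 20
}}

```text
t: 14.6
ee_pos: [0.54, 0.1863, 0.1665]
tool_rot: [-2.29, -2.15, 0.001]
ft_force: [0.9, -0.1, -1.9]
width: 0.0091
finger_force: 19.4
```

```bash
python3 -c "
from h import *
where()"
```

```text
t 14.6 hx 0.0185 hy -0.0179 z 0.1665 F [ 0.9 -0.1 -1.9] w 0.0091 19.417997896671295
```

Run:
```python
from h import *
A=np.r_[np.linspace(1.378,.2,34),np.linspace(.2,0,11)[1:]]
y=-145*np.cos(A)+10*np.sin(A); z=145*np.sin(A)+10*np.cos(A)
P=np.round(np.c_[.998*(y-y[0]),-.063*(y-y[0]),z-z[0]],0)
D=np.diff(P,axis=0)
for k in range(0,len(D),11): print([int(v) for r in D[k:k+11] for v in (*r,0)], round(A[min(k+11,len(A)-1)],3))
```

```text
[-5, 0, -1, 0, -5, 1, -1, 0, -5, 0, -1, 0, -5, 0, -1, 0, -5, 1, -1, 0, -5, 0, -2, 0, -5, 0, -2, 0, -5, 1, -2, 0, -5, 0, -2, 0, -4, 0, -2, 0, -5, 0, -3, 0] 0.985
[-4, 1, -2, 0, -5, 0, -3, 0, -4, 0, -3, 0, -4, 0, -3, 0, -4, 1, -4, 0, -4, 0, -3, 0, -4, 0, -4, 0, -3, 0, -3, 0, -4, 1, -4, 0, -3, 0, -4, 0, -4, 0, -4, 0] 0.593
[-3, 0, -4, 0, -3, 0, -4, 0, -2, 1, -5, 0, -3, 0, -4, 0, -3, 0, -5, 0, -2, 0, -4, 0, -2, 0, -5, 0, -2, 0, -5, 0, -2, 0, -5, 0, -1, 1, -5, 0, -2, 0, -5, 0] 0.2
[-1, 0, -2, 0, 0, 0, -3, 0, -1, 0, -3, 0, -1, 0, -3, 0, 0, 0, -3, 0, -1, 0, -3, 0, 0, 0, -3, 0, 0, 0, -2, 0, -1, 0, -3, 0, 0, 0, -3, 0] 0.0
```

Call:
{"fn": "arm_command", "kwargs": {
  "targets": [-5,0,-1,0,-5,1,-1,0,-5,0,-1,0,-5,0,-1,0,-5,1,-1,0,-5,0,-2,0,-5,0,-2,0,-5,1,-2,0,-5,0,-2,0,-4,0,-2,0,-5,0,-3,0,0,0,0,0]
}}

```text
t: 15.6
ee_pos: [0.4849, 0.1899, 0.1483]
tool_rot: [-2.289, -2.15, 0.001]
ft_force: [-1.4, 5.7, 1.5]
width: 0.0092
finger_force: 20.3
```

Call:
{"fn": "arm_command", "kwargs": {
  "targets": [-4,1,-2,0,-5,0,-3,0,-4,0,-3,0,-4,0,-3,0,-4,1,-4,0,-4,0,-3,0,-4,0,-4,0,-3,0,-3,0,-4,1,-4,0,-3,0,-4,0,-4,0,-4,0,0,0,0,0]
}}

```text
t: 16.6
ee_pos: [0.4427, 0.1924, 0.1109]
tool_rot: [2.29, 2.151, -0.0]
ft_force: [2.8, 3.9, -2.3]
width: 0.0091
finger_force: 20.2
```

Call:
{"fn": "arm_command", "kwargs": {
  "targets": [-3,0,-4,0,-3,0,-4,0,-2,0,-5,0,-3,0,-4,0,-3,0,-5,0,-2,0,-4,0,-2,0,-5,0,-2,0,-5,0,-2,0,-5,0,-1,0,-5,0,-2,0,-5,0,0,0,0,0]
}}

```text
t: 17.6
ee_pos: [0.4177, 0.1931, 0.0599]
tool_rot: [-2.289, -2.151, -0.001]
ft_force: [1.3, 9.3, -1.0]
width: 0.0092
finger_force: 20.4
```

Call:
{"fn": "arm_command", "kwargs": {
  "targets": [-1,0,-2,0,0,0,-3,0,-1,0,-3,0,-1,0,-3,0,0,0,-3,0,-1,0,-3,0,0,0,-2,0,0,0,-2,0,0,0,0,0,0,0,0,0]
}}

```text
t: 18.43
ee_pos: [0.4139, 0.193, 0.0395]
tool_rot: [-2.289, -2.151, -0.001]
ft_force: [-0.0, 8.3, -1.1]
width: 0.0092
finger_force: 20.4
```

```bash
python3 -c "
from h import *
where()"
```

```text
t 18.4333 hx 0.0199 hy -0.1442 z 0.0395 F [-0.   8.3 -1.1] w 0.0092 20.3879177570343
```

Call:
{"fn": "arm_command", "kwargs": {
  "targets": [0,0,-2,0,0,0,-1.5,0,0,0,-1.5,0,0,0,0,0,0,0,0,0]
}}

```text
t: 18.85
ee_pos: [0.4134, 0.193, 0.0344]
tool_rot: [-2.288, -2.151, 0.0]
ft_force: [-3.5, 7.0, -0.1]
width: 0.0093
finger_force: 20.5
```

Call:
{"fn": "arm_command", "kwargs": {
  "targets": [0,0,-1,0,0,0,-1,0,0,0,0,0,0,0,0,0]
}}

```text
t: 19.18
ee_pos: [0.4132, 0.193, 0.0325]
tool_rot: [-2.288, -2.151, 0.001]
ft_force: [-3.1, 8.4, 1.4]
width: 0.0093
finger_force: 20.7
```

Call:
{"fn": "arm_command", "kwargs": {
  "targets": [0,0,-1,0,0,0,-1,0,0,0,0,0,0,0,0,0]
}}

```text
t: 19.52
ee_pos: [0.4132, 0.1927, 0.031]
tool_rot: [-2.289, -2.15, 0.001]
ft_force: [-5.3, 5.6, 17.7]
width: 0.0093
finger_force: 22.4
```

Call:
{"fn": "arm_command", "kwargs": {
  "targets": [0,0,-1,0,0,0,-1,0,0,0,0,0,0,0,0,0]
}}

```text
t: 19.85
ee_pos: [0.4132, 0.1924, 0.0292]
tool_rot: [-2.289, -2.15, 0.001]
ft_force: [-7.3, 3.7, 25.5]
width: 0.0092
finger_force: 23.5
```

Call:
{"fn": "arm_command", "kwargs": {
  "targets": [0,0,1,0,0,0,1,0,0,0,0,0]
}}

```text
t: 20.1
ee_pos: [0.4133, 0.1924, 0.0306]
tool_rot: [-2.289, -2.15, 0.002]
ft_force: [-4.2, 4.6, -0.6]
width: 0.0092
finger_force: 21.5
```

Call:
{"fn": "arm_command", "kwargs": {
  "targets": [0,0,0,0,0,0,0,0,0,0,0,0,0,0,0,0],
  "hand": 28
}}

```text
t: 20.43
ee_pos: [0.4113, 0.192, 0.0303]
tool_rot: [-2.287, -2.149, 0.008]
ft_force: [-16.6, 2.4, 4.5]
width: 0.0277
finger_force: 0.0
```

Call:
{"fn": "arm_command", "kwargs": {
  "targets": [0,0,5,0,0,0,10,0,0,0,20,0,0,0,30,0,0,0,30,0,0,0,30,0,-20,0,30,0,-30,0,10,0,-30,0,0,0,0,0,0,0]
}}

```text
t: 21.27
ee_pos: [0.3299, 0.1921, 0.197]
tool_rot: [-2.288, -2.151, 0.001]
ft_force: [-0.8, -1.7, -1.1]
width: 0.028
finger_force: 0.0
```

Call:
{"fn": "arm_command", "kwargs": {
  "targets": [0,30,20,0,0,35,10,0,0,35,0,0,0,35,0,0,0,35,0,0,0,0,0,0,0,0,0,0]
}}

```text
t: 21.85
ee_pos: [0.3337, 0.3632, 0.2258]
tool_rot: [2.288, 2.152, 0.0]
ft_force: [-0.4, -2.1, -0.6]
width: 0.028
finger_force: 0.0
```

Run:
```python
from h import *
where()
c=snapshot("side"); a=cv2.imread("pics/side0.png"); cv2.imwrite("pics/side9.png",c["img"])
g=c["img"].astype(int).mean(2)
for ang in (0,.03,.06,.1,.15):  # bar darkness along its length per lid angle, and neighbours
    print(ang,[round(np.mean([cv2.getRectSubPix(g.astype(np.float32),(1,1),tuple(map(float,proj(c,np.array(W(x,.145,.01,ang))+[0,0,dz]))))[0,0] for x in np.linspace(-.03,.03,15)])) for dz in(-.01,0,.01)])
t=snapshot("top"); cv2.imwrite("pics/top9.png",t["img"]); b=cv2.imread("pics/top0.png")
for n,q in {"waxer":(213,261),"clip":(203,181),"jar":(349,244),"shelfjar":(278,127)}.items():
    print(n,np.abs(t["img"][q[1]-8:q[1]+8,q[0]-12:q[0]+12].astype(int)-b[q[1]-8:q[1]+8,q[0]-12:q[0]+12]).mean().round(1))
G=t["img"].astype(np.float32).mean(2)
ys=np.arange(-160,-80,3); print([(int(y),int(np.mean([cv2.getRectSubPix(G,(1,1),tuple(map(float,proj(t,[*(h0+ex*x+ey*y/1e3),.05]))))[0,0] for x in np.linspace(-.03,.03,15)]))) for y in ys])
```

```text
t 21.85 hx -0.145 hy -0.2349 z 0.2258 F [-0.4 -2.1 -0.6] w 0.028 0.0
0 [157, 170, 178]
0.03 [162, 175, 183]
0.06 [171, 178, 190]
0.1 [178, 185, 201]
0.15 [186, 204, 212]
waxer 65.0
clip 3.3
jar 3.3
shelfjar 3.4
[(-160, 173), (-157, 156), (-154, 136), (-151, 136), (-148, 150), (-145, 151), (-142, 151), (-139, 165), (-136, 175), (-133, 176), (-130, 175), (-127, 174), (-124, 172), (-121, 169), (-118, 169), (-115, 165), (-112, 149), (-109, 111), (-106, 83), (-103, 88), (-100, 128), (-97, 171), (-94, 185), (-91, 186), (-88, 185), (-85, 185), (-82, 185)]
```

Run:
```python
from h import *
c=snapshot("side"); b=cv2.imread("pics/side0.png")
for n,q in {"waxer":(333,340),"clip":(203,352),"jar":(312,235)}.items():
    print(n,np.abs(c["img"][q[1]-10:q[1]+10,q[0]-8:q[0]+8].astype(int)-b[q[1]-10:q[1]+10,q[0]-8:q[0]+8]).mean().round(1))
g=cv2.GaussianBlur(c["img"],(3,3),0).astype(np.float32).mean(2)
S=lambda P:cv2.getRectSubPix(g,(1,1),tuple(map(float,P)))[0,0]
for a in np.arange(-.06,.2,.02):
    o=[]
    for r,of in((.1,.034),(.1,.0)):
        v=0
        for x in np.linspace(-.08,.08,33):
            p=proj(c,W(x,r,of,a)); v+=(S(p+[1.5,1])-S(p-[1.5,1]))/33
        o.append(round(float(v)))
    # left wall top edge
    v=np.mean([S(proj(c,W(-.09,r,.034,a))+[0,1.5])-S(proj(c,W(-.09,r,.034,a))-[0,1.5]) for r in np.linspace(.01,.09,30)])
    w=np.mean([S(proj(c,W(-.09,r,.0,a))+[0,1.5])-S(proj(c,W(-.09,r,.0,a))-[0,1.5]) for r in np.linspace(.01,.09,30)])
    print(round(a,2),o,round(float(v)),round(float(w)))
```

```text
waxer 12.5
clip 6.4
jar 10.5
-0.06 [-35, 26] -54 -7
-0.04 [-58, 25] -62 -5
-0.02 [-78, 24] -69 -1
0.0 [-91, 23] -71 2
0.02 [-93, 20] -68 6
0.04 [-85, 18] -61 8
0.06 [-67, 13] -52 10
0.08 [-45, 6] -43 10
0.1 [-24, -3] -35 9
0.12 [-9, -15] -28 8
0.14 [-2, -29] -23 7
0.16 [-1, -45] -18 6
0.18 [-5, -61] -14 5
```

```bash
python3 -c "
from bench import manip
print(manip.job_done())"
```

```text
the job is handed in; nothing more can be done
None
```

The cast is lying teeth up in its cavity and released, the lid has been lowered gently until shut (image check puts it at about 0 rad), and the job is handed in at about 22 s; the clip, jar and shelf show no sign of having moved, though the waxer was checked only by pixel comparison in the side view, because the arm hid it from above.

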